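# Sort out three mixed-up tools on their silhouette boards

### The job

The drill chuck, the red hex key set and the chrome extension bar have been put back on one another's plywood boards. Move them so that each lies flat in the middle of the outlined field of the board whose black silhouette shows its own shape, lengthways like the silhouette (either way round); the empty black rubber mat is free for setting one aside meanwhile. Leave the tin, the tape measure and the screwdriver where they are.

Things in the scene. Friction and masses are not known exactly. Their poses are not given: they have to be found in the camera images.
- chuck_center (a point): black keyless drill chuck with a bit, lying, 103 mm long (its y), 42 mm wide (x) and high, 0.26 kg. This point: centre of the whole outline, 21 mm above its underside. The 42 mm wide body, to be gripped, spans y = -5 to +52 mm (middle, near the centre of mass, at y = +23 mm); the thin 6 mm bit spans y = -52 to -5 mm
- hexset_center (a point): red folding hex key set lying flat, a bar 95 mm long (along its y), 30 mm wide (x), about 17 mm high, 0.12 kg. This point: its centre, half-way up (about 8 mm above its underside)
- bar_center (a point): chrome extension bar (for a ratchet) lying flat, 69 mm long (along its y), 16 mm wide and high at its square-edged ends, with an 11 mm round shaft between them from y = -12 to +22 mm, 0.09 kg. This point: its centre, half-way up (8 mm above its underside)
- chuck_place (a point): fixed plywood board, 150 x 130 x 6 mm. Its 48 mm edge strip on the -x (robot) side, centred at x = -72 mm, bears the flat black life-size silhouette of the drill chuck (a 57 x 42 mm block with a 46 mm long thin bit); beside it a field 90 (x) x 120 (y) mm outlined in thin black, where a wrong thing lies at the start. This point: middle of the field on the top face; y along the silhouette, z up
- hexset_place (a point): fixed plywood board, 150 x 130 x 6 mm. Its 48 mm edge strip on the -x (robot) side, centred at x = -72 mm, bears the flat black life-size silhouette of the hex key set (a plain 95 x 30 mm bar); beside it a field 90 (x) x 120 (y) mm outlined in thin black, where a wrong thing lies at the start. This point: middle of the field on the top face; y along the silhouette, z up
- bar_place (a point): fixed plywood board, 150 x 130 x 6 mm. Its 48 mm edge strip on the -x (robot) side, centred at x = -72 mm, bears the flat black life-size silhouette of the extension bar (a slim dumb-bell, 69 x 16 mm); beside it a field 90 (x) x 120 (y) mm outlined in thin black, where a wrong thing lies at the start. This point: middle of the field on the top face; y along the silhouette, z up
- mat_place (a point): empty black rubber mat, 110 (x) x 130 (y) mm, 6 mm thick, fixed flat on the bench: the free spot. This point: middle of its top face, z up
- washer_tin: bystander: open round tin of screws, 64 mm across, 28 mm high; origin at the centre of its underside
- tape_measure: bystander: red and black tape measure, 74 x 88 x 40 mm; origin at the centre of its underside
- screwdriver: bystander: screwdriver with black and red handle, lying along its y, 197 x 30 x 30 mm; origin at the centre of its underside

How it is judged:
At the end, for the whole second after the job is handed in: Chuck, hex key set and extension bar each lie flat and at rest on the field of their own board: centre within 15 mm of the field's middle, long axis within 0.2 rad of the board's y axis (either way round), height within 5 mm of resting on the board (horizontal distance between chuck_center and chuck_place below 0.015 m and angle between the y axis of chuck_center and the y axis of chuck_place, either way round below 0.2 rad and z of chuck_center in the frame of chuck_place between 0.016 and 0.026 m and angle between chuck_center's own y axis and vertical between 1.45 and 1.69 rad and linear speed of each of drill_chuck, hex_key_set, extension_bar below 0.02 m/s and horizontal distance between hexset_center and hexset_place below 0.015 m and angle between the y axis of hexset_center and the y axis of hexset_place, either way round below 0.2 rad and z of hexset_center in the frame of hexset_place between 0.0035 and 0.0135 m and angle between hexset_center's own y axis and vertical between 1.45 and 1.69 rad and horizontal distance between bar_center and bar_place below 0.015 m and angle between the y axis of bar_center and the y axis of bar_place, either way round below 0.2 rad and z of bar_center in the frame of bar_place between 0.003 and 0.013 m and angle between bar_center's own y axis and vertical between 1.45 and 1.69 rad); the robot touches nothing.
It fails at once if the tin is moved more than 30 mm (distance of washer_tin from where it was at the start of the episode above 0.03 m).
It fails at once if the tape measure is moved more than 30 mm (distance of tape_measure from where it was at the start of the episode above 0.03 m).
It fails at once if the screwdriver is moved more than 30 mm (distance of screwdriver from where it was at the start of the episode above 0.03 m).
It also fails if it takes over 104 s, if anything falls off the work surface, if the arm or the gripper's body presses on something with over 40 N, if the wrist force passes 120 N, or if a joint passes its speed limit or range.

### The arm

A 6-joint arm with a two-finger parallel gripper is mounted at the origin on a cart in front of the work surface, level with it; the furniture and walls round the work are solid. World frame = base frame: x ahead of the robot, y to its left, z up, the work surface at z = 0. Lengths are in m, angles in rad, forces in N, time in s.
With the tool pointing down it reaches from about 0.325 to 0.925 m from the base axis. Payload 3.1 kg.
Tool frame: the origin (TCP) lies at the very end of the fingers, on their centre line; the grasp point (between the pads) lies 19 mm behind it; z points along the fingers, y is the line along which they close (so a half turn about z gives the same grasp; the last joint's range is limited). The gripper opens to 85 mm and grips with 20 to 120 N. Pads are 22 mm wide; open, the fingers measure 114 mm over their backs; the gripper's body (76 mm by 85 mm) begins 54 mm behind the grasp point. The pads swing forward as they close: fully open they stand 13 mm farther back than shut.
Start: joints at [1.216, 0.217, 1.613, -0, 1.311, -0.112], TCP at [0.15, 0.607, 0.231] pointing down, gripper open.
Joint ranges: [-2.75, 2.75], [-0.78, 2.1], [0.31, 2.55], [-1.13, 4.27], [0.13, 2.63], [-2.58, 2.58]. Speed limits (rad/s): [2.79, 2.79, 3.14, 3.14, 3.14, 3.14].

### API

Orientations are given as a 3x3 rotation matrix whose columns are the frame's x, y, z axes.
In Python, from workcell import manip gives the robot as it stands.
- The arm moves only by the tool step_arm, never from a script. Its argument "moves" is a list of rows, each a list of 3 entries, a list of its own where there are three numbers: the shift along the tool's x, y, z in m, then the turn, a rotation vector about the tool's x, y, z in degrees, then the closure in counts, from 0 (fully open) to 255 (shut). A call has exactly 5 rows; each row is the pose to reach, as a shift and turn from the pose commanded when the call began, along the tool's axes at that moment; what a row does not reach only later rows make up. A row lasts 1/10 s, in which the tool goes at most 50 mm and 8.59 degrees, less where a joint would pass 70% of its speed; a pose out of reach is approached as far as the arm can. A call with a gripper value outside its range is refused whole. The fingers move at their own pace and stop on an object; "force" is the grip in N (left out, the last holds). Time passes only in rows, so rows that repeat a pose let the fingers close, or fill a call up. It gives the time, the measured TCP pose, the force, the opening and the grip force at its end, in the units of the state.
- manip.get_state(): the state, without advancing time (a new reading comes with each control period).
- manip.read_camera(name): name is "side" or "top" or "wrist"; returns a dict with "img" (420x560x3 uint8, red, green, blue), "K" (3x3 intrinsics, pixels), "pose" (4x4, takes a point from camera to world coordinates); the wrist camera has in their place "T_tool_cam" (4x4, takes a point from camera to tool coordinates, whose origin is the TCP and whose axes are the flange's). Camera axes: x right, y down, z forward; pixel columns grow to the right and rows downward; lengths in m; the calibration is good to about 2 mm. A picture is of the moment at which its call begins: read the wrist's pose just before it. There is no depth.
- manip.sign_off(): hands the job in; it is judged then, once.
Trained networks look in the newest picture that a camera, given by its name, has taken for a name from the list of things; names that differ only in an ending like _2 or _b are one class to them, and where a whole thing is asked for, a point or a joint stands for the part that bears it (a point fixed in the world has none). Each returns a list of dicts, best first, with "p" (0 to 1); they miss things now and then, are a little off and sometimes report something else, mostly with a low value. They report only what shows in the picture. A call takes as long as a camera call.
- manip.boxes_of(name, camera): "position" ([column, row] in pixels, amid what is visible of it).
- manip.masks_of(name, camera): "region" (420x560 bool, what is visible of it) and "position" ([column, row] in pixels, amid what is visible of it).
- manip.spot_point(name, camera): "position" ([column, row] in pixels: a listed point, or the origin of a listed thing).
The state is a dict: "t": time; "qpos": joint angles; "qd": joint speeds; "effort": joint torques, N m; "eef_pos": TCP position; "ee_rot": TCP orientation; "contact_force": force on the tool from outside, world axes, zero at the start; "moment": the same for the moment, N m; "grip_width": opening from 0.0 (shut) to 1.0 (fully open); "finger_force": force on a finger pad.
Only numpy, scipy, OpenCV 4.12 (cv2) and the standard library are available. Lean on these libraries where they do the work, as an engineer would, in place of code of your own. Each camera call takes 0.05 s, during which the arm holds its last target. There are 200 camera calls.

## Working session

There is one attempt and no reset: what is moved stays moved. The work goes in short steps, Python scripts to look and compute and a tool call to move; the robot and the scene stay as the last step left them, time stands still between calls to the robot, and variables do not carry over. Pictures are saved under pics/ and viewed, at most 14 in all, crops included, and the job is handed in when it is done.

Besides the shell and the picture viewer there is one more tool, called after "Call:" as name(argument=value, ...), one argument or row to a line, values as JSON. step_arm: Moves the arm, as the interface text tells. Its arguments: {"type":"object","properties":{"moves":{"type":"array"},"force":{"type":"number"}},"required":["moves"]}

```bash
mkdir -p pics
cat > h.py <<'E'
from workcell import manip
import numpy as np, cv2
def ray(c,px,z,st=None):
    K=np.array(c["K"])
    if "pose" in c: T=np.array(c["pose"])
    else:
        W=np.eye(4);W[:3,:3]=st["ee_rot"];W[:3,3]=st["eef_pos"];T=W@np.array(c["T_tool_cam"])
    d=T[:3,:3]@np.linalg.inv(K)@np.array([px[0],px[1],1.]);o=T[:3,3]
    return (o+d*(z-o[2])/d[2])
def save(c,n): cv2.imwrite("pics/"+n,c["img"][:,:,::-1])
E
python3 - <<'E'
from h import *
s=manip.get_state();print(s["t"],s["eef_pos"],np.round(s["ee_rot"],3).tolist(),s["qpos"])
H=dict(chuck_center=.027,hexset_center=.014,bar_center=.014,chuck_place=.006,hexset_place=.006,bar_place=.006,mat_place=.006,washer_tin=0,tape_measure=0,screwdriver=0)
c=manip.read_camera("top");save(c,"top0.png")
for n in H:
    for r in manip.spot_point(n,"top")[:3]: print(n,round(r["p"],2),np.round(r["position"]),np.round(ray(c,r["position"],H[n]),3))
for n in ["chuck_center","hexset_center","bar_center"]:
    for r in manip.masks_of(n,"top")[:2]:
        ys,xs=np.nonzero(r["region"]);P=np.array([ray(c,p,H[n])[:2] for p in zip(xs,ys)])
        m=P.mean(0);w,v=np.linalg.eigh(np.cov(P.T));a=v[:,1]
        print(n,round(r["p"],2),len(xs),m.round(3),"axis",a.round(2),np.ptp(P@a).round(3),np.ptp(P@v[:,0]).round(3))
E
```

```text
0.0 [0.14996079 0.6058936  0.22996477] [[-0.971, 0.24, -0.001], [0.24, 0.971, -0.002], [0.0, -0.002, -1.0]] [ 1.21579086e+00  2.17760214e-01  1.61493368e+00 -1.37252888e-05
  1.31132395e+00 -1.12206821e-01]
chuck_center 0.98 [402. 257.] [ 0.495 -0.281  0.027]
hexset_center 0.68 [154. 243.] [0.542 0.295 0.014]
bar_center 0.44 [239. 225.] [0.58  0.096 0.014]
chuck_place 0.7 [239. 223.] [0.586 0.097 0.006]
hexset_place 0.75 [402. 255.] [ 0.501 -0.287  0.006]
bar_place 0.98 [156. 243.] [0.542 0.292 0.006]
mat_place 0.81 [319. 229.] [ 0.567 -0.094  0.006]
washer_tin 0.63 [183. 173.] [0.712 0.231 0.   ]
washer_tin 0.36 [240. 226.] [0.579 0.094 0.   ]
washer_tin 0.31 [400. 258.] [ 0.494 -0.283  0.   ]
tape_measure 0.58 [256. 167.] [0.721 0.053 0.   ]
screwdriver 0.85 [326. 175.] [ 0.698 -0.114  0.   ]
screwdriver 0.34 [158. 244.] [0.54 0.29 0.  ]
hexset_center 0.66 568 [0.54  0.289] axis [-0.12  0.99] 0.099 0.035
bar_center 0.6 129 [0.578 0.091] axis [-0.25  0.97] 0.064 0.014
```

View pics/top0.png

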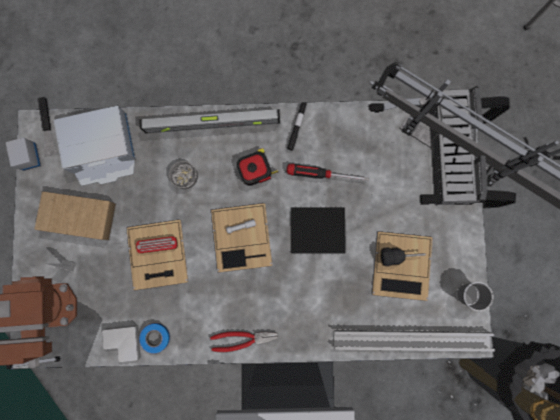

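The hex set lies on the dumb-bell board at (157,243), the bar on the chuck board at (240,226), and the chuck on the hex board at (395,256). The mat is at (318,229). Next I get the board rectangles.

Run:
```python
from h import *
c=manip.read_camera("top");im=c["img"];hsv=cv2.cvtColor(im,cv2.COLOR_RGB2HSV)
wood=cv2.inRange(hsv,(8,60,80),(28,255,255))
for n,(u,v) in dict(bar=(156,252),chuck=(241,238),hex=(403,265)).items():
    m=np.zeros_like(wood);m[v-45:v+45,u-42:u+42]=wood[v-45:v+45,u-42:u+42]
    ys,xs=np.nonzero(m);P=np.array([ray(c,p,.006)[:2] for p in zip(xs,ys)],np.float32)
    m2=cv2.morphologyEx(m,cv2.MORPH_OPEN,np.ones((3,3)));k=max(cv2.findContours(m2,0,1)[0],key=cv2.contourArea)[:,0]
    P=np.array([ray(c,p,.006)[:2] for p in k],np.float32)
    (ce,sz,an)=cv2.minAreaRect(P);B=cv2.boxPoints((ce,sz,an))
    e=B[1]-B[0];f=B[2]-B[1];L=e if np.linalg.norm(e)>np.linalg.norm(f) else f
    x=L/np.linalg.norm(L);x=x*np.sign(x[0]);
    print(n,np.round(ce,4),np.round(sz,4),"xaxis yaw deg",np.degrees(np.arctan2(x[1],x[0])).round(1),"field",np.round(np.array(ce)+.021*x,4))
m=cv2.inRange(hsv,(0,0,0),(180,255,45));q=np.zeros_like(m);q[200:262,282:355]=m[200:262,282:355]
k=max(cv2.findContours(q,0,1)[0],key=cv2.contourArea)[:,0];P=np.array([ray(c,p,.006)[:2] for p in k],np.float32);print(cv2.minAreaRect(P))
# chuck blob
for n in ["chuck_center"]:
    for r in manip.masks_of(n,"top")[:2]: print(r["p"],r["position"],r["region"].sum())
cv2.imwrite("pics/crop.png",cv2.resize(im[195:305,120:440],None,fx=2.5,fy=2.5,interpolation=cv2.INTER_CUBIC)[:,:,::-1])
```

```text
bar [0.5167 0.2916] [0.1497 0.1289] xaxis yaw deg 6.8 field [0.5376 0.2941]
chuck [0.5523 0.0917] [0.1495 0.1289] xaxis yaw deg 5.5 field [0.5732 0.0937]
hex [ 0.4766 -0.285 ] [0.1297 0.1485] xaxis yaw deg -7.2 field [ 0.4975 -0.2876]
((0.5648820996284485, -0.08980865031480789), (0.1256333887577057, 0.10440780222415924), 88.55481719970703)
0.83 [391.0, 254.7] 441
```

View pics/crop.png

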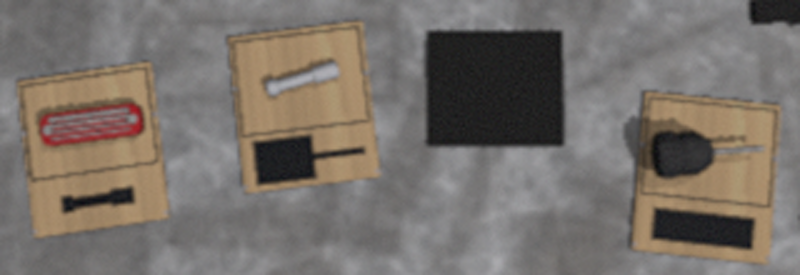

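The bar's short end, and so its +y, is on the left. All the boards measure 150x130 as they should, so I can set off to the bar.

Call:
step_arm(
  moves=[
    [[-0.04,-0.029,0.006],[0,0,6],100],
    [[-0.08,-0.058,0.012],[0,0,12],100],
    [[-0.12,-0.087,0.018],[0,0,18],100],
    [[-0.16,-0.116,0.024],[0,0,24],100],
    [[-0.2,-0.145,0.03],[0,0,30],100],
  ],
  force=40,
)

```text
t: 1.3
eef_pos: [0.3105, 0.4164, 0.2014]
ee_rot: [[-0.718, 0.696, 0.001], [0.696, 0.718, 0.001], [-0.0, 0.001, -1.0]]
contact_force: [-0.2, 0.7, -0.5]
grip_width: 0.61
finger_force: 0.0
```

```bash
cat >> h.py <<'E'
def go(x,y,z,yaw):
    "yaw: deg of object's x axis (tool y)"
    s=manip.get_state();R=np.array(s["ee_rot"]);a=np.radians(yaw)
    T=np.array([[-np.sin(a),np.cos(a),0],[np.cos(a),np.sin(a),0],[0,0,-1]])
    from scipy.spatial.transform import Rotation as Q
    print("t",round(s["t"],2),"at",np.round(s["eef_pos"],3),"shift",np.round(R.T@(np.array([x,y,z])-s["eef_pos"]),3),"turn",np.round(Q.from_matrix(R.T@T).as_rotvec(degrees=True),1),"grip",s["grip_width"],s["finger_force"])
E
python3 -c "
from h import *
go(.577,.096,.15,14.5)"
```

```text
t 1.3 at [0.31  0.416 0.201] shift [-0.414 -0.045  0.051] turn [ 0.1 -0.  31.4] grip 0.6104292640123029 0.0
```

Call:
step_arm(
  moves=[
    [[-0.045,-0.005,0.005],[0,0,6],100],
    [[-0.09,-0.01,0.01],[0,0,12],100],
    [[-0.135,-0.015,0.015],[0,0,18],100],
    [[-0.18,-0.02,0.02],[0,0,24],100],
    [[-0.225,-0.025,0.025],[0,0,31.4],100],
  ],
)

```text
t: 1.8
eef_pos: [0.4554, 0.2423, 0.1765]
ee_rot: [[-0.249, 0.969, 0.001], [0.969, 0.249, 0.001], [0.0, 0.001, -1.0]]
contact_force: [0.4, 0.8, -0.2]
grip_width: 0.609
finger_force: 0.0
```

```bash
python3 -c "
from h import *
go(.577,.096,.15,14.5)"
```

```text
t 1.8 at [0.455 0.242 0.177] shift [-0.172  0.081  0.027] turn [ 0.1 -0.  -0.1] grip 0.608581388702519 0.0
```

Call:
step_arm(
  moves=[
    [[-0.043,0.02,0.007],[0,0,0],100],
    [[-0.086,0.04,0.014],[0,0,0],100],
    [[-0.129,0.06,0.02],[0,0,0],100],
    [[-0.172,0.081,0.027],[0,0,0],100],
    [[-0.172,0.081,0.027],[0,0,0],100],
  ],
)

```text
t: 2.3
eef_pos: [0.5794, 0.0932, 0.1488]
ee_rot: [[-0.248, 0.969, 0.002], [0.969, 0.248, -0.002], [-0.002, 0.001, -1.0]]
contact_force: [0.4, -0.1, -0.7]
grip_width: 0.606
finger_force: 0.0
```

```bash
cat >> h.py <<'E'
def look(name,z,fn,hz=None):
    s=manip.get_state();c=manip.read_camera("wrist");save(c,fn)
    for r in manip.spot_point(name,"wrist")[:2]: print("spot",round(r["p"],2),np.round(r["position"]),np.round(ray(c,r["position"],z,s),4))
    for r in manip.masks_of(name,"wrist")[:1]:
        k=max(cv2.findContours(r["region"].astype(np.uint8),0,1)[0],key=cv2.contourArea)[:,0]
        P=np.array([ray(c,p,z,s)[:2] for p in k],np.float32);ce,sz,_=q=cv2.minAreaRect(P);B=cv2.boxPoints(q)
        e=B[1]-B[0];f=B[2]-B[1];L=e if np.linalg.norm(e)>np.linalg.norm(f) else f
        print("mask",round(r["p"],2),np.round(ce,4),np.round(sz,4),"xyaw",((np.degrees(np.arctan2(L[1],L[0]))-90+90)%180-90).round(1))
    return s,c
E
python3 -c "
from h import *
look('bar_center',.014,'w1.png')
go(.577,.096,.009,14.5)"
```

```text
spot 0.93 [274. 197.] [0.5779 0.092  0.014 ]
mask 0.98 [0.5786 0.0918] [0.0153 0.0714] xyaw 14.7
t 2.45 at [0.576 0.098 0.149] shift [-0.002  0.001  0.14 ] turn [-0.1 -0.   0.1] grip 0.6084676313946537 0.0
```

View pics/w1.png

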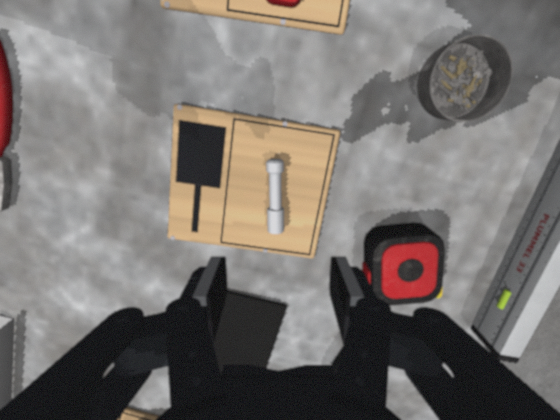

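The wrist picture shows the bar on the chuck board with its short end at the top, (275,160), and its long end at (277,228). Both estimates agree on the position. Now descend and grip the shaft.

Call:
step_arm(
  moves=[
    [[-0.002,0.001,0.045],[0,0,0],100],
    [[-0.002,0.001,0.09],[0,0,0],100],
    [[-0.002,0.001,0.12],[0,0,0],100],
    [[-0.002,0.001,0.138],[0,0,0],100],
    [[-0.002,0.001,0.138],[0,0,0],100],
  ],
)

```text
t: 2.95
eef_pos: [0.5734, 0.0978, 0.0081]
ee_rot: [[-0.256, 0.967, -0.008], [0.967, 0.256, -0.0], [0.002, -0.007, -1.0]]
contact_force: [-0.4, 0.4, -0.5]
grip_width: 0.609
finger_force: 0.0
```

```bash
python3 -c "
from h import *
go(.577,.096,.01,14.5)"
```

```text
t 2.95 at [0.573 0.098 0.008] shift [-0.003  0.003 -0.002] turn [-0.4 -0.1  0.3] grip 0.6091074548844068 0.0
```

Call:
step_arm(
  moves=[
    [[0,0,0],[0,0,0],100],
    [[0,0,0],[0,0,0],255],
    [[0,0,0],[0,0,0],255],
    [[0,0,0],[0,0,0],255],
    [[0,0,0],[0,0,0],255],
  ],
)

```text
t: 3.45
eef_pos: [0.579, 0.0965, 0.0131]
ee_rot: [[-0.253, 0.967, 0.003], [0.967, 0.253, 0.0], [-0.0, 0.003, -1.0]]
contact_force: [-1.5, 0.5, 6.9]
grip_width: 0.104
finger_force: 39.2
```

Call:
step_arm(
  moves=[
    [[0,0,0],[0,0,0],255],
    [[0,0,-0.02],[0,0,0],255],
    [[0,0,-0.05],[0,0,0],255],
    [[0,0,-0.08],[0,0,0],255],
    [[0,0,-0.1],[0,0,0],255],
  ],
)

```text
t: 3.95
eef_pos: [0.5787, 0.0962, 0.1136]
ee_rot: [[-0.253, 0.967, 0.003], [0.967, 0.253, 0.0], [-0.001, 0.003, -1.0]]
contact_force: [1.3, 1.0, -0.3]
grip_width: 0.106
finger_force: 39.3
```

```bash
python3 -c "
from h import *
go(.565,-.087,.11,0)
s,c=look('bar_center',.108,'w2.png')"
```

```text
t 3.95 at [0.579 0.096 0.114] shift [-0.174 -0.06   0.004] turn [ 0.2  0.  14.7] grip 0.10610167241968216 39.285051226615906
spot 0.57 [280. 276.] [0.5833 0.0892 0.108 ]
```

View pics/w2.png

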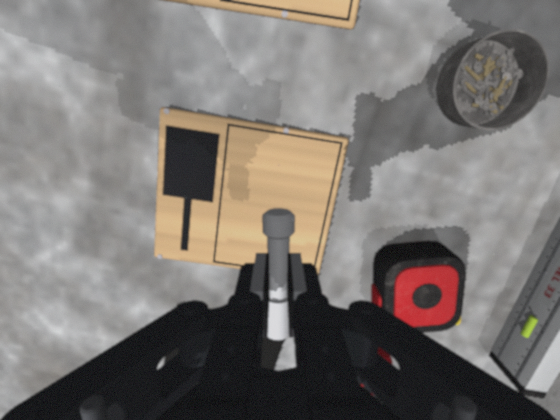

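The bar is held by its shaft: the head shows at (278,222) and the opening is 9 mm. Next, over to the mat.

Call:
step_arm(
  moves=[
    [[-0.04,-0.014,0],[0,0,5],255],
    [[-0.08,-0.028,0],[0,0,10],255],
    [[-0.12,-0.042,0],[0,0,14.7],255],
    [[-0.16,-0.056,0],[0,0,14.7],255],
    [[-0.174,-0.06,0],[0,0,14.7],255],
  ],
)

```text
t: 4.6
eef_pos: [0.5618, -0.0904, 0.109]
ee_rot: [[0.003, 1.0, -0.004], [1.0, -0.003, -0.0], [-0.0, -0.004, -1.0]]
contact_force: [0.2, 1.0, -0.3]
grip_width: 0.102
finger_force: 39.3
```

Call:
step_arm(
  moves=[
    [[0,0,0.03],[0,0,0],255],
    [[0,0,0.06],[0,0,0],255],
    [[0,0,0.09],[0,0,0],255],
    [[0,0,0.1],[0,0,0],255],
    [[0,0,0.1],[0,0,0],255],
  ],
)

```text
t: 5.1
eef_pos: [0.5626, -0.0868, 0.0109]
ee_rot: [[-0.0, 1.0, -0.004], [1.0, 0.0, 0.001], [0.001, -0.004, -1.0]]
contact_force: [-2.7, -0.8, 6.3]
grip_width: 0.104
finger_force: 44.8
```

Call:
step_arm(
  moves=[
    [[0,0,0],[0,0,0],170],
    [[0,0,0],[0,0,0],170],
    [[0,0,0],[0,0,0],140],
    [[0,0,-0.03],[0,0,0],100],
    [[0,0,-0.08],[0,0,0],20],
  ],
)

```text
t: 5.6
eef_pos: [0.5595, -0.0859, 0.0873]
ee_rot: [[0.0, 1.0, -0.01], [1.0, -0.0, 0.003], [0.003, -0.01, -1.0]]
contact_force: [0.7, 0.8, -0.2]
grip_width: 0.759
finger_force: 0.0
```

```bash
python3 -c "
from h import *
go(.495,-.265,.16,-7.2)"
```

```text
t 5.6 at [ 0.559 -0.086  0.087] shift [-0.179 -0.065 -0.073] turn [-0.6 -0.1  7.2] grip 0.7592199543109557 0.0
```

Call:
step_arm(
  moves=[
    [[-0.04,-0.015,-0.02],[0,0,3],0],
    [[-0.08,-0.03,-0.04],[0,0,7.2],0],
    [[-0.12,-0.045,-0.06],[0,0,7.2],0],
    [[-0.16,-0.06,-0.073],[0,0,7.2],0],
    [[-0.179,-0.065,-0.073],[0,0,7.2],0],
  ],
)

```text
t: 6.1
eef_pos: [0.4989, -0.2701, 0.1672]
ee_rot: [[0.128, 0.992, 0.004], [0.992, -0.128, -0.004], [-0.004, 0.005, -1.0]]
contact_force: [0.7, -0.0, 0.6]
grip_width: 1.001
finger_force: 0.0
```

Call:
step_arm(
  moves=[
    [[0,0,0],[0,0,0],0],
    [[0,0,0],[0,0,0],0],
    [[0,0,0],[0,0,0],0],
    [[0,0,0],[0,0,0],0],
    [[0,0,0],[0,0,0],0],
  ],
)

```text
t: 6.6
eef_pos: [0.4989, -0.265, 0.1639]
ee_rot: [[0.124, 0.992, -0.001], [0.992, -0.124, 0.001], [0.001, -0.001, -1.0]]
contact_force: [-0.3, -0.1, -0.8]
grip_width: 1.001
finger_force: 0.0
```

```bash
python3 -c "
from h import *
look('chuck_center',.027,'w3.png')
go(.495,-.265,.028,-7.2)"
```

```text
spot 0.71 [282. 211.] [ 0.5028 -0.2802  0.027 ]
mask 0.95 [ 0.5011 -0.2817] [0.0435 0.1046] xyaw 3.7
t 6.75 at [ 0.499 -0.266  0.164] shift [ 0.    -0.004  0.136] turn [-0. -0.  0.] grip 0.9992743980481205 0.0
```

View pics/w3.png

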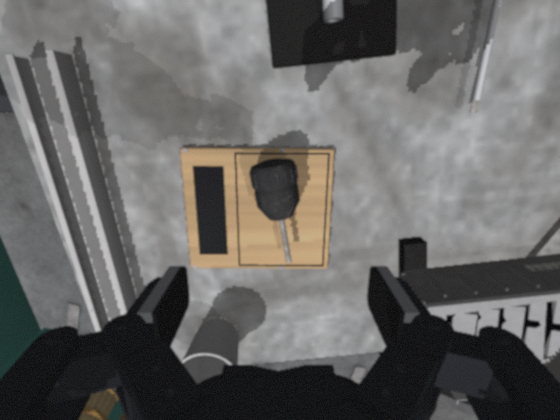

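The picture shows the chuck body at (275,188) and the bit tip at (289,262), giving a yaw of about 4°, which agrees with the mask. Grip the body at (0.498,-0.258).

```bash
python3 -c "
from h import *
go(.498,-.258,.01,4)"
```

```text
t 6.75 at [ 0.499 -0.266  0.164] shift [ 0.007 -0.002  0.154] turn [ -0.   -0.  -11.2] grip 0.9992743980481205 0.0
```

Call:
step_arm(
  moves=[
    [[0.007,-0.002,0.04],[0,0,-6],0],
    [[0.007,-0.002,0.08],[0,0,-11.2],0],
    [[0.007,-0.002,0.12],[0,0,-11.2],0],
    [[0.007,-0.002,0.154],[0,0,-11.2],0],
    [[0.007,-0.002,0.154],[0,0,-11.2],0],
  ],
  force=60,
)

```text
t: 7.25
eef_pos: [0.4931, -0.2557, 0.0048]
ee_rot: [[-0.07, 0.998, -0.01], [0.998, 0.07, 0.007], [0.008, -0.01, -1.0]]
contact_force: [0.7, 0.7, -1.0]
grip_width: 1.003
finger_force: 0.0
```

Call:
step_arm(
  moves=[
    [[0,0,0],[0,0,0],0],
    [[0,0,0],[0,0,0],255],
    [[0,0,0],[0,0,0],255],
    [[0,0,0],[0,0,0],255],
    [[0,0,0],[0,0,0],255],
  ],
)

```text
t: 7.75
eef_pos: [0.4992, -0.2602, 0.0126]
ee_rot: [[-0.07, 0.998, 0.003], [0.998, 0.07, -0.002], [-0.003, 0.003, -1.0]]
contact_force: [-0.3, 0.0, 6.1]
grip_width: 0.478
finger_force: 62.3
```

Call:
step_arm(
  moves=[
    [[0,0,0],[0,0,0],255],
    [[0,0,-0.02],[0,0,0],255],
    [[0,0,-0.05],[0,0,0],255],
    [[0,0,-0.08],[0,0,0],255],
    [[0,0,-0.1],[0,0,0],255],
  ],
)

```text
t: 8.25
eef_pos: [0.4979, -0.2592, 0.112]
ee_rot: [[-0.07, 0.998, 0.001], [0.998, 0.07, -0.001], [-0.001, 0.001, -1.0]]
contact_force: [0.2, 0.1, -1.8]
grip_width: 0.481
finger_force: 61.5
```

```bash
python3 -c "
from h import *
go(.571,.117,.11,5.5)
look('chuck_center',.127,'w4.png')"
```

```text
t 8.25 at [ 0.498 -0.259  0.112] shift [0.37  0.099 0.002] turn [ 0.1  0.1 -1.5] grip 0.4808508323150969 61.479527950286865
mask 0.71 [ 0.4993 -0.2676] [0.043 0.085] xyaw 1.4
```

View pics/w4.png

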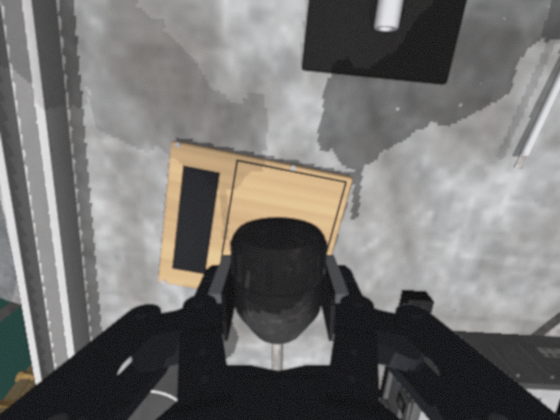

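The chuck is held and square with the tool; its back edge is at (280,220) and the bit at (277,352). Next, to the chuck board.

Call:
step_arm(
  moves=[
    [[0.03,0.008,0],[0,0,0],255],
    [[0.07,0.019,0],[0,0,-1.5],255],
    [[0.115,0.031,0],[0,0,-1.5],255],
    [[0.16,0.043,0],[0,0,-1.5],255],
    [[0.205,0.055,0],[0,0,-1.5],255],
  ],
)

```text
t: 8.9
eef_pos: [0.5362, -0.0486, 0.1076]
ee_rot: [[-0.095, 0.995, -0.004], [0.995, 0.095, 0.001], [0.001, -0.004, -1.0]]
contact_force: [0.5, 0.2, -3.5]
grip_width: 0.477
finger_force: 61.4
```

Call:
step_arm(
  moves=[
    [[0.045,0.012,0],[0,0,0],255],
    [[0.09,0.025,0],[0,0,0],255],
    [[0.13,0.036,0],[0,0,0],255],
    [[0.155,0.042,0],[0,0,0],255],
    [[0.163,0.044,0],[0,0,0],255],
  ],
)

```text
t: 9.4
eef_pos: [0.5645, 0.1184, 0.1075]
ee_rot: [[-0.099, 0.995, -0.004], [0.995, 0.099, 0.0], [0.001, -0.004, -1.0]]
contact_force: [-0.5, -0.6, -3.0]
grip_width: 0.479
finger_force: 61.4
```

```bash
python3 -c "
from h import *
go(.571,.116,.014,5.5)"
```

```text
t 9.4 at [0.565 0.118 0.108] shift [-0.003  0.007  0.094] turn [-0.3 -0.   0.2] grip 0.4792310708943011 61.40840291976929
```

Call:
step_arm(
  moves=[
    [[-0.002,0.005,0.03],[0,0,0],255],
    [[-0.002,0.005,0.06],[0,0,0],255],
    [[-0.002,0.005,0.06],[0,0,0],255],
    [[-0.002,0.005,0.06],[0,0,0],255],
    [[-0.002,0.005,0.06],[0,0,0],255],
  ],
)

```text
t: 9.9
eef_pos: [0.5725, 0.1138, 0.0513]
ee_rot: [[-0.095, 0.995, 0.002], [0.995, 0.095, -0.0], [-0.0, 0.002, -1.0]]
contact_force: [0.7, 0.5, -2.7]
grip_width: 0.482
finger_force: 61.6
```

```bash
python3 -c "
from h import *
go(.571,.116,.013,5.5)"
```

```text
t 9.9 at [0.572 0.114 0.051] shift [ 0.002 -0.001  0.038] turn [ 0.1  0.  -0. ] grip 0.48182981636177025 61.55073523521423
```

Call:
step_arm(
  moves=[
    [[0.002,-0.001,0.02],[0,0,0],255],
    [[0.002,-0.001,0.036],[0,0,0],255],
    [[0.002,-0.001,0.04],[0,0,0],255],
    [[0.002,-0.001,0.04],[0,0,0],255],
    [[0.002,-0.001,0.04],[0,0,0],255],
  ],
)

```text
t: 10.4
eef_pos: [0.5712, 0.116, 0.0123]
ee_rot: [[-0.096, 0.995, 0.001], [0.995, 0.096, -0.0], [-0.0, 0.001, -1.0]]
contact_force: [-3.6, 0.0, 6.2]
grip_width: 0.48
finger_force: 62.9
```

Call:
step_arm(
  moves=[
    [[0,0,0],[0,0,0],90],
    [[0,0,0],[0,0,0],50],
    [[0,0,0],[0,0,0],0],
    [[0,0,0],[0,0,0],0],
    [[0,0,-0.03],[0,0,0],0],
  ],
)

```text
t: 10.9
eef_pos: [0.566, 0.1157, 0.0361]
ee_rot: [[-0.096, 0.995, -0.01], [0.995, 0.096, -0.001], [0.0, -0.01, -1.0]]
contact_force: [0.4, -0.1, 0.7]
grip_width: 1.004
finger_force: 0.0
```

Call:
step_arm(
  moves=[
    [[0,0,-0.05],[0,0,0],0],
    [[0,0,-0.1],[0,0,0],60],
    [[0,0,-0.14],[0,0,0],60],
    [[0,0,-0.14],[0,0,0],60],
    [[0,0,-0.14],[0,0,0],60],
  ],
)

```text
t: 11.4
eef_pos: [0.5715, 0.1163, 0.182]
ee_rot: [[-0.096, 0.995, 0.004], [0.995, 0.096, 0.0], [-0.0, 0.004, -1.0]]
contact_force: [-0.2, -0.6, -0.6]
grip_width: 0.764
finger_force: 0.0
```

```bash
python3 -c "
from h import *
look('chuck_center',.027,'w5.png')
go(.538,.294,.17,6.8)"
```

```text
spot 0.77 [277. 215.] [0.575  0.0915 0.027 ]
t 11.55 at [0.569 0.116 0.178] shift [ 0.18  -0.014  0.008] turn [-0.3 -0.  -1.3] grip 0.7677365170918576 0.0
```

View pics/w5.png

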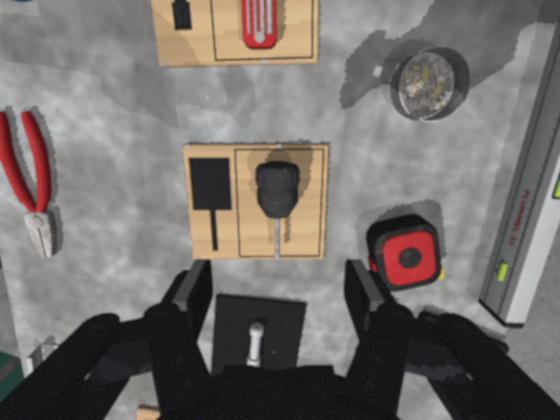

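The chuck lies in the middle of its field and parallel to its silhouette: body at (277,188), bit to (277,257). Next, the hex set.

Call:
step_arm(
  moves=[
    [[0.045,-0.004,0],[0,0,-1.3],60],
    [[0.09,-0.007,0],[0,0,-1.3],60],
    [[0.135,-0.01,0],[0,0,-1.3],60],
    [[0.17,-0.013,0.02],[0,0,-1.3],60],
    [[0.18,-0.014,0.03],[0,0,-1.3],60],
  ],
)

```text
t: 12.05
eef_pos: [0.5363, 0.2965, 0.1466]
ee_rot: [[-0.122, 0.993, -0.005], [0.993, 0.122, -0.001], [-0.0, -0.005, -1.0]]
contact_force: [-0.8, -0.5, 0.5]
grip_width: 0.762
finger_force: 0.0
```

Call:
step_arm(
  moves=[
    [[0,0,0],[0,0,0],60],
    [[0,0,0],[0,0,0],60],
    [[0,0,0],[0,0,0],60],
    [[0,0,0],[0,0,0],60],
    [[0,0,0],[0,0,0],60],
  ],
)

```text
t: 12.55
eef_pos: [0.5402, 0.2931, 0.1511]
ee_rot: [[-0.117, 0.993, 0.001], [0.993, 0.117, 0.0], [0.0, 0.001, -1.0]]
contact_force: [0.5, -0.2, -0.4]
grip_width: 0.764
finger_force: 0.0
```

```bash
python3 -c "
from h import *
look('hexset_center',.014,'w6.png')
go(.540,.290,.010,7)"
```

```text
spot 0.63 [279. 196.] [0.5429 0.2933 0.014 ]
mask 0.77 [0.5399 0.2897] [0.0324 0.0977] xyaw 6.4
t 12.7 at [0.54  0.294 0.151] shift [-0.004 -0.     0.141] turn [ 0.  -0.  -0.3] grip 0.7640912475881438 0.0
```

Call:
step_arm(
  moves=[
    [[-0.003,0,0.045],[0,0,0],60],
    [[-0.003,0,0.09],[0,0,0],60],
    [[-0.003,0,0.125],[0,0,0],60],
    [[-0.003,0,0.14],[0,0,0],60],
    [[-0.003,0,0.14],[0,0,0],60],
  ],
)

```text
t: 13.2
eef_pos: [0.5374, 0.29, 0.0076]
ee_rot: [[-0.118, 0.993, -0.005], [0.993, 0.118, -0.002], [-0.002, -0.006, -1.0]]
contact_force: [-0.6, -0.5, -0.4]
grip_width: 0.767
finger_force: 0.0
```

Call:
step_arm(
  moves=[
    [[0,0,0],[0,0,0],60],
    [[0,0,0],[0,0,0],255],
    [[0,0,0],[0,0,0],255],
    [[0,0,0],[0,0,0],255],
    [[0,0,0],[0,0,0],255],
  ],
)

```text
t: 13.7
eef_pos: [0.5415, 0.2918, 0.0128]
ee_rot: [[-0.118, 0.993, 0.004], [0.993, 0.118, 0.002], [0.001, 0.004, -1.0]]
contact_force: [0.1, -0.0, 6.1]
grip_width: 0.327
finger_force: 61.1
```

Call:
step_arm(
  moves=[
    [[0,0,0],[0,0,0],255],
    [[0,0,-0.02],[0,0,0],255],
    [[0,0,-0.06],[0,0,0],255],
    [[0,0,-0.1],[0,0,0],255],
    [[0,0,-0.12],[0,0,0],255],
  ],
)

```text
t: 14.2
eef_pos: [0.5417, 0.2919, 0.1347]
ee_rot: [[-0.118, 0.993, 0.006], [0.993, 0.118, 0.002], [0.002, 0.006, -1.0]]
contact_force: [1.7, 0.4, 0.2]
grip_width: 0.333
finger_force: 60.3
```

```bash
python3 -c "
from h import *
go(.498,-.286,.14,-7.2)
look('hexset_center',.136,'w7.png')"
```

```text
t 14.2 at [0.542 0.292 0.135] shift [-0.569 -0.112 -0.007] turn [ 0.3 -0.1 14. ] grip 0.33286157856649584 60.28294086456299
spot 0.96 [278. 270.] [0.5432 0.292  0.136 ]
mask 0.94 [0.5435 0.289 ] [0.0313 0.1024] xyaw 6.8
```

View pics/w7.png

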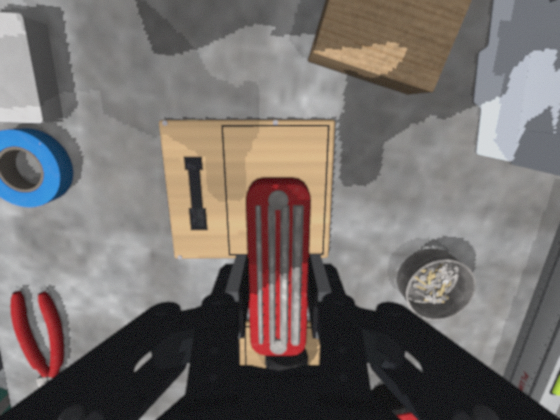

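The hex set is held centrally and level, spanning (278,180) to (278,355). Next, carry it to its own board.

Call:
step_arm(
  moves=[
    [[-0.03,-0.006,0],[0,0,2],255],
    [[-0.07,-0.014,0],[0,0,4],255],
    [[-0.115,-0.023,0],[0,0,6],255],
    [[-0.16,-0.032,0],[0,0,8],255],
    [[-0.205,-0.04,0],[0,0,10],255],
  ],
)

```text
t: 14.85
eef_pos: [0.5215, 0.0811, 0.1274]
ee_rot: [[0.057, 0.998, -0.005], [0.998, -0.057, -0.0], [-0.0, -0.005, -1.0]]
contact_force: [0.9, -1.3, -1.2]
grip_width: 0.329
finger_force: 60.2
```

```bash
python3 -c "
from h import *
go(.498,-.286,.13,-7.2)"
```

```text
t 14.85 at [0.521 0.081 0.127] shift [-0.368 -0.003 -0.002] turn [-0.3  0.   3.9] grip 0.3286520785610814 60.221017599105835
```

Call:
step_arm(
  moves=[
    [[-0.045,0,0],[0,0,2],255],
    [[-0.09,-0.001,0],[0,0,3.9],255],
    [[-0.135,-0.001,0],[0,0,3.9],255],
    [[-0.18,-0.002,0],[0,0,3.9],255],
    [[-0.22,-0.002,0],[0,0,3.9],255],
  ],
)

```text
t: 15.35
eef_pos: [0.5074, -0.1381, 0.1275]
ee_rot: [[0.124, 0.992, -0.004], [0.992, -0.124, 0.002], [0.001, -0.005, -1.0]]
contact_force: [0.6, 0.1, -0.1]
grip_width: 0.329
finger_force: 60.2
```

```bash
python3 -c "
from h import *
go(.498,-.286,.11,-7.2)"
```

```text
t 15.35 at [ 0.507 -0.138  0.128] shift [-0.148  0.009  0.017] turn [-0.3 -0.1  0. ] grip 0.3294673889966988 60.22296667098999
```

Call:
step_arm(
  moves=[
    [[-0.045,0.003,0],[0,0,0],255],
    [[-0.09,0.006,0],[0,0,0],255],
    [[-0.13,0.009,0.02],[0,0,0],255],
    [[-0.148,0.009,0.05],[0,0,0],255],
    [[-0.148,0.009,0.07],[0,0,0],255],
  ],
)

```text
t: 15.85
eef_pos: [0.4976, -0.2863, 0.0561]
ee_rot: [[0.127, 0.992, -0.004], [0.992, -0.127, 0.002], [0.002, -0.005, -1.0]]
contact_force: [-0.4, 0.2, -0.8]
grip_width: 0.329
finger_force: 60.2
```

Call:
step_arm(
  moves=[
    [[0,0,0],[0,0,0],255],
    [[0,0,0],[0,0,0],255],
    [[0,0,0],[0,0,0],255],
    [[0,0,0],[0,0,0],255],
    [[0,0,0],[0,0,0],255],
  ],
)

```text
t: 16.35
eef_pos: [0.5015, -0.2849, 0.0617]
ee_rot: [[0.123, 0.992, 0.002], [0.992, -0.123, -0.002], [-0.001, 0.002, -1.0]]
contact_force: [-0.7, 0.2, -0.8]
grip_width: 0.328
finger_force: 60.2
```

```bash
python3 -c "
from h import *
go(.498,-.286,.013,-7.2)"
```

```text
t 16.35 at [ 0.501 -0.285  0.062] shift [-0.001 -0.003  0.049] turn [0.1 0.1 0.1] grip 0.3282272075175209 60.177165269851685
```

Call:
step_arm(
  moves=[
    [[-0.001,-0.003,0.025],[0,0,0],255],
    [[-0.001,-0.003,0.045],[0,0,0],255],
    [[-0.001,-0.003,0.05],[0,0,0],255],
    [[-0.001,-0.003,0.05],[0,0,0],255],
    [[-0.001,-0.003,0.05],[0,0,0],255],
  ],
)

```text
t: 16.85
eef_pos: [0.4978, -0.2855, 0.012]
ee_rot: [[0.123, 0.992, 0.0], [0.992, -0.123, -0.0], [-0.0, 0.0, -1.0]]
contact_force: [-2.6, 1.1, 5.7]
grip_width: 0.329
finger_force: 63.3
```

Call:
step_arm(
  moves=[
    [[0,0,0],[0,0,0],130],
    [[0,0,0],[0,0,0],100],
    [[0,0,0],[0,0,0],60],
    [[0,0,0],[0,0,0],60],
    [[0,0,-0.03],[0,0,0],60],
  ],
)

```text
t: 17.35
eef_pos: [0.4937, -0.2828, 0.0361]
ee_rot: [[0.124, 0.992, -0.008], [0.992, -0.124, 0.006], [0.005, -0.009, -1.0]]
contact_force: [0.1, 0.3, -1.1]
grip_width: 0.762
finger_force: 0.0
```

Call:
step_arm(
  moves=[
    [[0,0,-0.05],[0,0,0],60],
    [[0,0,-0.1],[0,0,0],60],
    [[0,0,-0.13],[0,0,0],100],
    [[0,0,-0.13],[0,0,0],100],
    [[0,0,-0.13],[0,0,0],100],
  ],
)

```text
t: 17.85
eef_pos: [0.4978, -0.2858, 0.1712]
ee_rot: [[0.124, 0.992, 0.002], [0.992, -0.124, -0.001], [-0.001, 0.002, -1.0]]
contact_force: [-0.8, 0.3, -0.4]
grip_width: 0.608
finger_force: 0.0
```

```bash
python3 -c "
from h import *
look('hexset_center',.014,'w8.png')
go(.565,-.087,.15,0)"
```

```text
spot 0.97 [277. 189.] [ 0.4989 -0.2839  0.014 ]
mask 0.94 [ 0.4992 -0.287 ] [0.0978 0.0304] xyaw -7.0
t 18.0 at [ 0.496 -0.284  0.168] shift [0.204 0.044 0.018] turn [-0.2 -0.1 -7.1] grip 0.6089394412601743 0.0
```

View pics/w8.png

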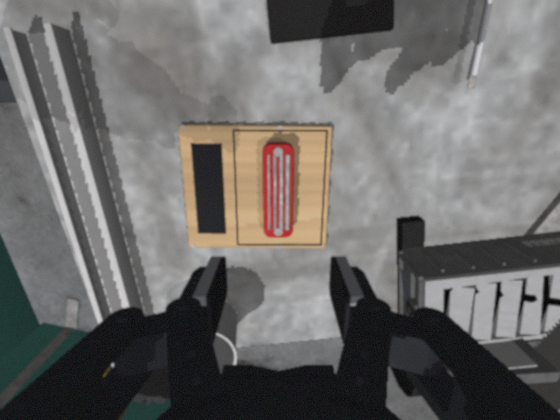

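The hex set at (278,190) is centred in its field and parallel to the silhouette. Now the bar on the mat.

Call:
step_arm(
  moves=[
    [[0.045,0.01,0.005],[0,0,-4],100],
    [[0.09,0.02,0.01],[0,0,-7.1],100],
    [[0.135,0.03,0.015],[0,0,-7.1],100],
    [[0.18,0.04,0.018],[0,0,-7.1],100],
    [[0.204,0.044,0.018],[0,0,-7.1],100],
  ],
)

```text
t: 18.5
eef_pos: [0.5651, -0.0847, 0.1492]
ee_rot: [[-0.002, 1.0, -0.005], [1.0, 0.002, 0.002], [0.002, -0.005, -1.0]]
contact_force: [-0.1, 0.1, -0.6]
grip_width: 0.61
finger_force: 0.0
```

Call:
step_arm(
  moves=[
    [[0,0,0],[0,0,0],100],
    [[0,0,0],[0,0,0],100],
    [[0,0,0],[0,0,0],100],
    [[0,0,0],[0,0,0],100],
    [[0,0,0],[0,0,0],100],
  ],
)

```text
t: 19.0
eef_pos: [0.566, -0.0896, 0.1522]
ee_rot: [[0.002, 1.0, -0.0], [1.0, -0.002, -0.0], [-0.0, -0.0, -1.0]]
contact_force: [1.0, -0.2, 0.4]
grip_width: 0.608
finger_force: 0.0
```

```bash
python3 -c "
from h import *
look('bar_center',.014,'w9.png')
go(.565,-.087,.012,0)"
```

```text
spot 0.87 [273. 193.] [ 0.5634 -0.0866  0.014 ]
mask 0.8 [ 0.5642 -0.0907] [0.0732 0.0155] xyaw -0.8
t 19.15 at [ 0.566 -0.089  0.152] shift [ 0.002 -0.001  0.14 ] turn [ 0.   0.  -0.1] grip 0.6079105581713561 0.0
```

View pics/w9.png

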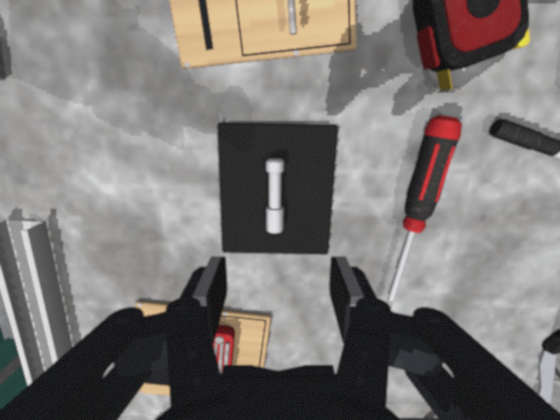

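The bar lies straight on the mat, short end up at (274,163), long end (275,222). Regrip the shaft at (0.564,-0.086).

Call:
step_arm(
  moves=[
    [[0.003,-0.002,0.045],[0,0,0],100],
    [[0.003,-0.002,0.09],[0,0,0],100],
    [[0.003,-0.002,0.125],[0,0,0],100],
    [[0.003,-0.002,0.14],[0,0,0],100],
    [[0.003,-0.002,0.14],[0,0,0],100],
  ],
  force=40,
)

```text
t: 19.65
eef_pos: [0.562, -0.085, 0.0099]
ee_rot: [[0.0, 1.0, -0.005], [1.0, -0.0, 0.001], [0.001, -0.005, -1.0]]
contact_force: [-0.2, -0.7, 1.0]
grip_width: 0.607
finger_force: 0.0
```

Call:
step_arm(
  moves=[
    [[0,0,0],[0,0,0],100],
    [[0,0,0],[0,0,0],255],
    [[0,0,0],[0,0,0],255],
    [[0,0,0],[0,0,0],255],
    [[0,0,0],[0,0,0],255],
  ],
)

```text
t: 20.15
eef_pos: [0.5657, -0.0858, 0.0143]
ee_rot: [[0.0, 1.0, 0.003], [1.0, -0.0, -0.001], [-0.001, 0.003, -1.0]]
contact_force: [-1.8, 0.2, 6.2]
grip_width: 0.1
finger_force: 39.1
```

Call:
step_arm(
  moves=[
    [[0,0,0],[0,0,0],255],
    [[0,0,-0.02],[0,0,0],255],
    [[0,0,-0.06],[0,0,0],255],
    [[0,0,-0.1],[0,0,0],255],
    [[0,0,-0.13],[0,0,0],255],
  ],
)

```text
t: 20.65
eef_pos: [0.5651, -0.0856, 0.1451]
ee_rot: [[0.0, 1.0, 0.003], [1.0, -0.0, -0.001], [-0.001, 0.003, -1.0]]
contact_force: [0.6, 0.6, -1.2]
grip_width: 0.103
finger_force: 39.4
```

```bash
python3 -c "
from h import *
go(.537,.299,.14,6.8)"
```

```text
t 20.65 at [ 0.565 -0.086  0.145] shift [ 0.385 -0.028  0.005] turn [ 0.2  0.1 -6.8] grip 0.10311985764997078 39.36480760574341
```

Call:
step_arm(
  moves=[
    [[0.03,-0.002,0],[0,0,-2],255],
    [[0.07,-0.005,0],[0,0,-4],255],
    [[0.115,-0.008,0],[0,0,-6.8],255],
    [[0.16,-0.012,0],[0,0,-6.8],255],
    [[0.205,-0.015,0],[0,0,-6.8],255],
  ],
)

```text
t: 21.15
eef_pos: [0.5487, 0.1211, 0.1425]
ee_rot: [[-0.118, 0.993, 0.0], [0.993, 0.118, 0.0], [0.0, 0.0, -1.0]]
contact_force: [0.6, 0.8, -1.3]
grip_width: 0.103
finger_force: 39.4
```

```bash
python3 -c "
from h import *
go(.537,.299,.12,6.8)"
```

```text
t 21.15 at [0.549 0.121 0.143] shift [0.178 0.009 0.023] turn [ 0. -0. -0.] grip 0.10267359327665092 39.38581466674805
```

Call:
step_arm(
  moves=[
    [[0.045,0.002,0],[0,0,0],255],
    [[0.09,0.005,0],[0,0,0],255],
    [[0.135,0.007,0.01],[0,0,0],255],
    [[0.17,0.009,0.04],[0,0,0],255],
    [[0.178,0.009,0.08],[0,0,0],255],
  ],
)

```text
t: 21.65
eef_pos: [0.5393, 0.3026, 0.0648]
ee_rot: [[-0.122, 0.992, 0.008], [0.993, 0.122, 0.005], [0.004, 0.008, -1.0]]
contact_force: [0.4, -0.5, -2.5]
grip_width: 0.1
finger_force: 39.4
```

Call:
step_arm(
  moves=[
    [[0,0,0],[0,0,0],255],
    [[0,0,0],[0,0,0],255],
    [[0,0,0],[0,0,0],255],
    [[0,0,0],[0,0,0],255],
    [[0,0,0],[0,0,0],255],
  ],
)

```text
t: 22.15
eef_pos: [0.539, 0.2971, 0.0646]
ee_rot: [[-0.117, 0.993, 0.004], [0.993, 0.117, 0.001], [0.001, 0.004, -1.0]]
contact_force: [-0.1, 0.3, -0.4]
grip_width: 0.101
finger_force: 39.4
```

```bash
python3 -c "
from h import *
go(.537,.299,.0135,6.8)"
```

```text
t 22.15 at [0.539 0.297 0.065] shift [ 0.002 -0.002  0.051] turn [ 0.2 -0.1 -0.1] grip 0.10086036571652003 39.36511516571045
```

Call:
step_arm(
  moves=[
    [[0.002,-0.002,0.025],[0,0,0],255],
    [[0.002,-0.002,0.045],[0,0,0],255],
    [[0.002,-0.002,0.051],[0,0,0],255],
    [[0.002,-0.002,0.051],[0,0,0],255],
    [[0.002,-0.002,0.051],[0,0,0],255],
  ],
)

```text
t: 22.65
eef_pos: [0.536, 0.299, 0.0131]
ee_rot: [[-0.118, 0.993, 0.001], [0.993, 0.118, 0.0], [0.0, 0.001, -1.0]]
contact_force: [-1.6, -1.1, 4.5]
grip_width: 0.101
finger_force: 48.4
```

Call:
step_arm(
  moves=[
    [[0,0,0],[0,0,0],170],
    [[0,0,0],[0,0,0],170],
    [[0,0,0],[0,0,0],130],
    [[0,0,-0.03],[0,0,0],100],
    [[0,0,-0.08],[0,0,0],60],
  ],
)

```text
t: 23.15
eef_pos: [0.5309, 0.2974, 0.0871]
ee_rot: [[-0.118, 0.993, -0.01], [0.993, 0.118, -0.004], [-0.003, -0.01, -1.0]]
contact_force: [0.3, 0.4, 0.7]
grip_width: 0.757
finger_force: 0.0
```

Call:
step_arm(
  moves=[
    [[0,0,-0.04],[0,0,0],60],
    [[0,0,-0.06],[0,0,0],60],
    [[0,0,-0.06],[0,0,0],60],
    [[0,0,-0.06],[0,0,0],60],
    [[0,0,-0.06],[0,0,0],60],
  ],
)

```text
t: 23.65
eef_pos: [0.5333, 0.2984, 0.1487]
ee_rot: [[-0.118, 0.993, -0.004], [0.993, 0.118, -0.002], [-0.001, -0.004, -1.0]]
contact_force: [0.3, 0.1, 0.5]
grip_width: 0.766
finger_force: 0.0
```

```bash
python3 -c "
from h import *
look('bar_center',.014,'w10.png')
go(.537,.299,.15,6.8)
c=manip.read_camera('top')
for n in ['chuck_center','hexset_center','bar_center']:
    for r in manip.spot_point(n,'top')[:1]: print(n,r['p'],ray(c,r['position'],.027 if n[0]=='c' else .014))
"
```

```text
spot 0.73 [281. 200.] [0.5378 0.2956 0.014 ]
mask 0.9 [0.5379 0.2943] [0.0152 0.072 ] xyaw 6.6
t 23.8 at [0.534 0.299 0.149] shift [ 0.     0.003 -0.001] turn [-0.2  0.1 -0. ] grip 0.7667183999156991 0.0
chuck_center 0.67 [0.57332319 0.10072484 0.027     ]
hexset_center 0.73 [ 0.49625294 -0.29097823  0.014     ]
bar_center 0.66 [0.54158927 0.30337081 0.014     ]
```

View pics/w10.png

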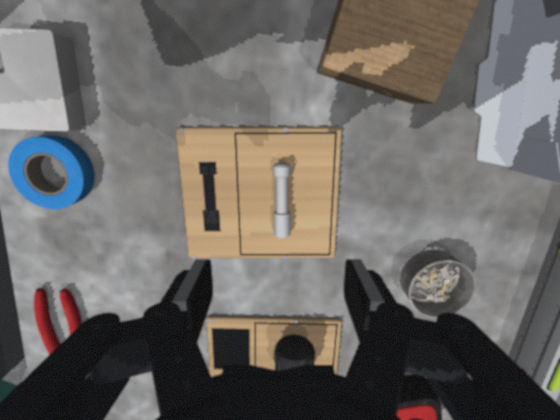

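The bar, (282,163) to (282,238), lies in the middle of the field and parallel to its silhouette, within about 6 mm. The other two were confirmed from close by, so I hand the job in.

```bash
python3 -c "
from h import *
print(manip.sign_off())"
```

```text
the job is handed in; nothing more can be done
None
```

The drill chuck, hex key set and extension bar each lie flat on their own board, within about 6 mm of the field's middle in the close-up views; the job was handed in at about 24 s, and the sign-off call returned no verdict.

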